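# Put the fork and teaspoon away in their tray

### The job

Put the fork and the teaspoon away in the wooden utensil tray: lay the fork flat in the long compartment and the teaspoon flat in the short one, both with the handle towards the tray's tall end board. Slide each one back along its compartment until the end of its handle rests against that board, let go, and leave the roll of tape, the egg cup and the ring cutter where they stand.

Things in the scene. Friction and masses are not known exactly. Their poses are not given: they have to be found in the camera images.
- tray: fixed brown wooden tray, 250 mm along x, 120 mm along y; origin: centre of its underside. Floor 6 mm thick, walls 17 mm high over the counter; the tall end board at the -x end is 26 mm high. Two parallel compartments run along x. The rib between them (28 mm wide) and the outer walls (10 mm) are cut away down to the floor from x = -78 to +32 mm, as room for fingers
- long_stop (a point): long compartment, 36 mm wide, 226 mm long, centred at y = +32 mm of the tray: point on its floor, mid-width, at the foot of the tall end board's inner face (x = -113 mm of the tray). Axes as the tray's: the compartment runs from here along +x
- short_stop (a point): short compartment, 36 mm wide, 165 mm long, centred at y = -32 mm of the tray, ending at a solid block: point on its floor, mid-width, at the foot of the tall end board's inner face. Axes as the tray's: it runs from here along +x
- mat: fixed dark rubber mat 340 x 240 x 3 mm on the counter, on which fork and teaspoon lie at the start. Origin: centre of its underside
- fork: steel fork 196 mm long, 27 mm wide, 13 mm high, loose. Origin: at its underside, middle of its length; x along it towards the tines (+98 mm), handle end at -98 mm, z up
- spoon: steel teaspoon 137 mm long, 28 mm wide, 13 mm high, loose. Origin: at its underside, middle of its length; x along it towards the bowl (+69 mm), handle end at -69 mm, z up
- fork_handle_end (a point): end of the fork's handle (x = -98 mm in the fork's frame)
- spoon_handle_end (a point): end of the teaspoon's handle (x = -69 mm in the teaspoon's frame)
- tape_roll: roll of masking tape lying on the counter, 96 mm across, 25 mm high; origin at the centre of its underside; leave it alone
- egg_cup: small steel cup, 67 mm across, 42 mm high; origin at the centre of its underside; leave it alone
- ring_cutter: steel ring cutter standing on the counter, 54 mm across, 30 mm high; origin at the centre of its underside; leave it alone

How it is judged:
By the outcome, as a careful person would: the job done as asked, in the order asked, and still so for the second after the job is handed in, with the robot touching nothing.
It also fails if it takes over 64 s, if anything falls off the work surface, if the arm or the gripper's body presses on something with over 40 N, if the wrist force passes 120 N, or if a joint passes its speed limit or range.

### The arm

A 6-joint arm with a two-finger parallel gripper is mounted at the origin on a cart in front of the work surface, level with it; the furniture and walls round the work are solid. World frame = base frame: x ahead of the robot, y to its left, z up, the work surface at z = 0. Lengths are in m, angles in rad, forces in N, time in s.
With the tool pointing down it reaches from about 0.35 to 0.8 m from the base axis. Payload 7.3 kg.
Tool frame: the origin (TCP) lies between the finger pads; the fingertips stand 25 mm ahead of it and the grasp point (between the pads) lies 6 mm ahead of it (r.tip_extent is the distance from the TCP to the fingertips, in m); z points along the fingers, y is the direction in which the jaws open and shut (so a half turn about z gives the same grasp; the last joint's range is limited). The gripper opens to 85 mm and grips with 20 to 120 N. Pads are 22 mm wide; open, the fingers measure 114 mm over their backs; the gripper's body (76 mm by 85 mm) begins 54 mm behind the grasp point. The pads swing forward as they close: fully open they stand 13 mm farther back than shut.
Start: joints at [1.139, 0.342, 1.524, -0, 1.275, -0.146], TCP at [0.148, 0.504, 0.256] pointing down, gripper open.
Joint ranges: [-2.53, 2.53], [-0.77, 2.02], [0.04, 2.7], [-1, 4.14], [0.28, 2.66], [-3.11, 3.11]. Speed limits (rad/s): [2.57, 2.57, 3.14, 3.14, 3.14, 3.14].

### API

Orientations are given as a unit quaternion [x, y, z, w].
In Python, from workcell import r, command_gripper, optics gives the robot as it stands. The module is installed in compiled form; this text tells all that it offers. Calls block until the motion is done:
- r.reach(position, orientation): joint-space move of the TCP to a pose.
- r.move_straight(position, orientation=None, speed=0.15, max_force=None): straight line of the TCP; orientation=None keeps the orientation; speed is the mean speed in m/s. With max_force (N) it stops when the force on the tool has changed by that much, and returns True; else False.
- r.movej(angles): joint-space move.
- command_gripper(opening, force=None): finger opening in m; force is the grip in N (None keeps the last); returns when the fingers have stopped.
- r.hold(seconds).
- r.solve_ik(position, orientation): joint angles nearest the present ones, or None.
- r.read_state(): the state.
- optics.get_image(name): name is "scene" or "top" or "wrist"; returns (picture, depth): 420x560x3 uint8, red, green, blue; 420x560 float32, m along the optical axis (not along the pixel's ray), 0 where there is no reading.
- optics.camera_model(name): a dict with "K" (3x3 intrinsics, pixels), "R" (3x3) and "t" (3): a world point X has camera coordinates R X + t; the wrist camera has in their place "tool_from_camera" (4x4, takes a point from camera to tool coordinates, whose origin is the TCP and whose axes are the flange's). Camera axes: x right, y down, z forward; pixel columns grow to the right and rows downward; lengths in m; the calibration is good to about 2 mm. A picture is of the moment at which its call begins: read the wrist's pose just before it. camera_model takes no time and is no camera call.
A pose or a line that the arm cannot do raises r.PlanningError and nothing moves.
- r.finish_job(): hands the job in, once; it reports no verdict.
The state is a dict: "time_s": time; "joint_positions": joint angles; "dq": joint speeds; "tau": joint torques, N m; "eef_pos": TCP position; "eef_rot": TCP orientation; "contact_force": force on the tool from outside, world axes, zero at the start; "torque": the same for the moment, N m; "grip_width": finger opening in m.
Only numpy, scipy, OpenCV 4.12 (cv2) and the standard library are available. Lean on these libraries where they do the work, as an engineer would, in place of code of your own. Each camera call takes 0.05 s, during which the arm holds its last target. There are 200 camera calls.

## Working session

There is one attempt and no reset: what is moved stays moved. The work goes in short steps, each a Python script; the robot and the scene stay as the last script left them, time stands still between calls to the robot, and variables do not carry over. Pictures are saved under pics/ and viewed, about 8 in all and at most 12, crops included, and the job is handed in when it is done.

```bash
mkdir -p pics; python3 - <<'E'
from workcell import r, command_gripper, optics
import cv2,numpy as np
for n in ["top","scene"]:
    im,d=optics.get_image(n); cv2.imwrite(f"pics/{n}0.png",im[:,:,::-1]); np.savez(f"{n}0.npz",im=im,d=d,**optics.camera_model(n)); print(n,optics.camera_model(n))
print(r.read_state(), optics.camera_model("wrist"))
E
```

```text
top {'K': array([[502.21612295,   0.        , 272.26593174],
       [  0.        , 502.21612295, 218.74181917],
       [  0.        ,   0.        ,   1.        ]]), 'R': array([[-6.34856537e-02, -9.97982457e-01, -7.65742482e-04],
       [-9.77456058e-01,  6.23346711e-02, -2.01727645e-01],
       [ 2.01368383e-01, -1.20583318e-02, -9.79441357e-01]]), 't': array([-0.2164495 ,  0.52791485,  1.14413944])}
scene {'K': array([[501.19332298,   0.        , 283.80995836],
       [  0.        , 501.19332298, 213.04965686],
       [  0.        ,   0.        ,   1.        ]]), 'R': array([[ 0.6535683 , -0.75681443, -0.00896622],
       [-0.36227587, -0.3024083 , -0.88164926],
       [ 0.66453342,  0.57946626, -0.47182008]]), 't': array([-0.51000965,  0.1537024 ,  1.0495039 ])}
{'time_s': 0.1, 'joint_positions': array([ 1.13903896e+00,  3.42658182e-01,  1.52493507e+00, -1.74067696e-06,
        1.27540759e+00, -1.45955512e-01]), 'dq': array([ 0.00044614, -0.00193318, -0.00273892,  0.00105968, -0.00092167,
       -0.00103454]), 'tau': array([ 2.51072248e-03, -4.34436142e+01, -2.46496081e+01, -1.012
[... 172 characters left out ...]
0e-04, -1.99768718e-04]), 'contact_force': array([0.02140883, 1.02856616, 0.52607263]), 'torque': array([0.04164966, 0.03294421, 0.01932111]), 'grip_width': 0.08538667800245381} {'K': array([[317.70218318,   0.        , 282.19783918],
       [  0.        , 317.70218318, 208.03786584],
       [  0.        ,   0.        ,   1.        ]]), 'tool_from_camera': array([[ 4.10782863e-04, -9.61605411e-01, -2.74435539e-01,
         6.98691727e-02],
       [ 9.99999857e-01,  4.88984078e-04, -2.16542405e-04,
        -8.63685128e-05],
       [ 3.42422957e-04, -2.74435411e-01,  9.61605474e-01,
        -1.15500255e-01],
       [ 0.00000000e+00,  0.00000000e+00,  0.00000000e+00,
         1.00000000e+00]])}
```

View pics/top0.png

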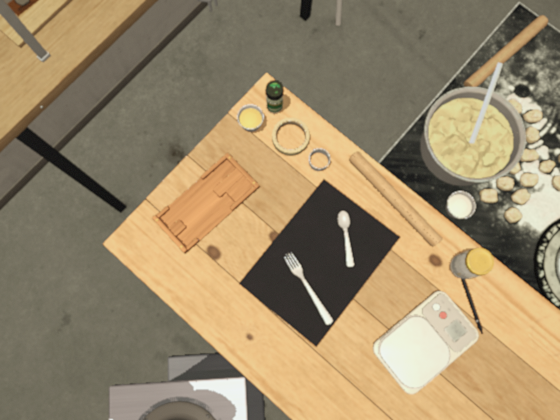

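View pics/scene0.png

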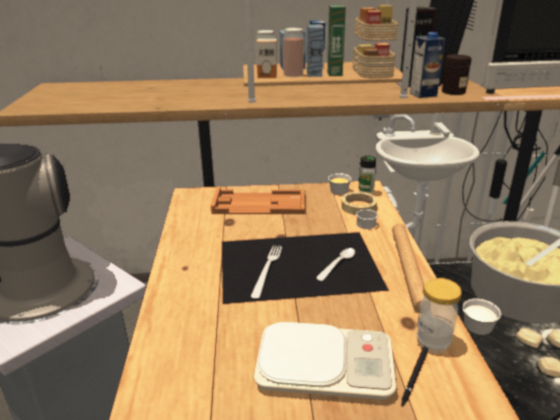

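The top view shows the tray near (207,202), the fork from (292,262) to (329,322) with its handle at the lower right, and the spoon from (344,220) to (350,264) with its handle at the bottom. The tape, ring cutter and egg cup are at about (291,136), (320,160) and (251,118). Next I'll get coarse poses and wrist views.

```bash
cat > h.py <<'E'
import numpy as np, cv2
from scipy.spatial.transform import Rotation as Ro
from workcell import r, command_gripper, optics
def quat(yaw):  # tool down, tool x axis at world angle yaw; jaw axis y at yaw-90
    c,s=np.cos(yaw),np.sin(yaw)
    return Ro.from_matrix(np.array([[c,s,0],[s,-c,0],[0,0,-1.]])).as_quat()
def wrist():
    st=r.read_state(); im,d=optics.get_image("wrist"); m=optics.camera_model("wrist")
    T=np.eye(4);T[:3,:3]=Ro.from_quat(st["eef_rot"]).as_matrix();T[:3,3]=st["eef_pos"]
    return im,d,m["K"],T@m["tool_from_camera"]
def top(n="top"):
    im,d=optics.get_image(n); m=optics.camera_model(n)
    T=np.eye(4);T[:3,:3]=m["R"].T;T[:3,3]=-m["R"].T@m["t"]; return im,d,m["K"],T
def cloud(d,K,T):
    v,u=np.mgrid[:d.shape[0],:d.shape[1]]
    P=np.stack([(u-K[0,2])/K[0,0]*d,(v-K[1,2])/K[1,1]*d,d],-1)
    return P@T[:3,:3].T+T[:3,3]
def onplane(uv,z,K,T):
    uv=np.atleast_2d(uv).astype(float)
    ray=np.c_[(uv[:,0]-K[0,2])/K[0,0],(uv[:,1]-K[1,2])/K[1,1],np.ones(len(uv))]@T[:3,:3].T
    return T[:3,3]+ray*((z-T[2,3])/ray[:,2])[:,None]
E
python3 - <<'E'
from h import *
im,d,K,T=top()
P=cloud(d,K,T)
for n,uv in dict(fork_t=(292,262),fork_h=(329,322),spoon_b=(344,220),spoon_h=(350,264),tray=(207,202),tl=(155,216),bl=(187,249),tr=(229,155),br=(258,187),tape=(291,136),ring=(320,160),egg=(251,118),pin=(395,198),mat=(320,262),scale=(430,340)).items():
    print(n,onplane(uv,0.01,K,T)[0].round(3),P[uv[1],uv[0]].round(3))
# wrist views
def view(c,yaw,h,name):
    # put camera above c
    q=quat(yaw); x=np.array([np.cos(yaw),np.sin(yaw),0])
    off=0.07-0.275/0.9616*(h+0.1155)  # optical axis hits z=0 at tool x offset
    p=np.array([*c,h])-x*off
    print(name,p,r.solve_ik(p,q)); r.reach(p,q)
    im,d,K,T=wrist(); cv2.imwrite(f"pics/{name}.png",im[:,:,::-1]); np.savez(name+".npz",im=im,d=d,K=K,T=T)
tr=onplane((207,202),0.01,K,T)[0][:2]
ma=onplane((322,265),0.01,K,T)[0][:2]
import math
for c,n in ((tr,"wt"),(ma,"wm")):
    for yaw in (math.atan2(c[1],c[0]),math.atan2(c[1],c[0])+math.pi):
        try: view(c,yaw,0.2,n);break
        except r.PlanningError as e: print(e)
print(r.read_state()["time_s"])
E
python3 -c "
import cv2,numpy as np
cv2.imwrite('pics/wboth.png',cv2.resize(np.hstack([cv2.imread('pics/wt.png')[:,:],cv2.imread('pics/wm.png')]),(800,300)))"
```

```text
fork_t [ 0.412 -0.291  0.01 ] [ 0.413 -0.292  0.001]
fork_h [ 0.264 -0.369  0.01 ] [ 0.264 -0.369  0.004]
spoon_b [ 0.508 -0.427  0.01 ] [ 0.509 -0.428  0.002]
spoon_h [ 0.398 -0.431  0.01 ] [ 0.398 -0.432  0.008]
tray [ 0.575 -0.091  0.01 ] [ 0.577 -0.09   0.001]
tl [0.547 0.039 0.01 ] [0.545 0.037 0.022]
bl [ 0.46  -0.037  0.01 ] [ 0.459 -0.039  0.018]
tr [ 0.694 -0.151  0.01 ] [ 0.69  -0.152  0.021]
br [ 0.605 -0.22   0.01 ] [ 0.606 -0.22   0.006]
tape [ 0.735 -0.312  0.01 ] [ 0.74  -0.312 -0.002]
ring [ 0.666 -0.381  0.01 ] [ 0.67  -0.382 -0.003]
egg [ 0.79  -0.212  0.01 ] [ 0.778 -0.213  0.039]
pin [ 0.555 -0.559  0.01 ] [ 0.55  -0.553  0.031]
mat [ 0.408 -0.359  0.01 ] [ 0.408 -0.36   0.004]
scale [ 0.207 -0.602  0.01 ] [ 0.208 -0.596  0.032]
wt [ 0.59490617 -0.09368398  0.2       ] [-2.83397175e-01  5.29060530e-01  1.38455165e+00 -4.44089210e-16
  1.22798047e+00  1.44359332e+00]
wm [ 0.41493437 -0.37692561  0.2       ] [-8.74149938e-01  4.55813519e-01  1.50976049e+00 -4.44089210e-16
  1.17601864e+00  1.43408202e+00]
4.1583
```

View pics/wboth.png

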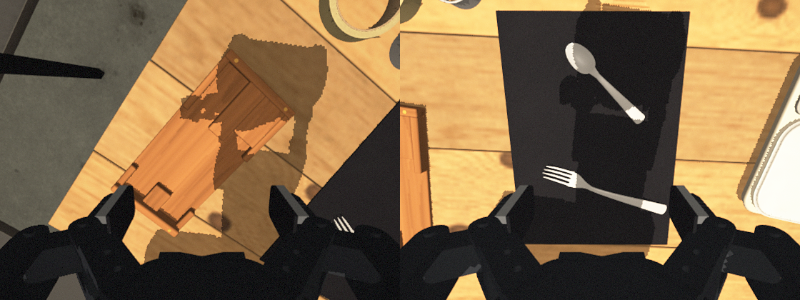

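The left wrist view shows the tray with short rib and wall stubs at its lower-left end, so the tall board should be there. Its solid block is at the upper right. The right view shows the spoon (bowl at (580,55), handle end at (640,120)) and the fork (tines at (550,175), handle end at (663,208)). Next I'll fit them.

```bash
cat > fit.py <<'E'
from h import *
def utensils(im,d,K,T,z=0.009,lo=(0.2,-0.55),hi=(0.6,-0.2)):
    g=im.astype(int); P=cloud(d,K,T)
    m=((g.min(2)>75)&(g.max(2)-g.min(2)<40)).astype(np.uint8)
    m=cv2.morphologyEx(m,cv2.MORPH_CLOSE,np.ones((5,5)))
    n,l,s,c=cv2.connectedComponentsWithStats(m)
    for i in range(1,n):
        if not 60<s[i,4]<8000: continue
        v,u=np.where(l==i); W=onplane(np.c_[u,v],z,K,T)[:,:2]
        if (W.mean(0)<lo).any() or (W.mean(0)>hi).any(): continue
        rc=cv2.minAreaRect(W.astype(np.float32)); 
        _,V=np.linalg.eigh(np.cov(W.T)); a=V[:,1]; t=(W-W.mean(0))@a; s_=(W-W.mean(0))@V[:,0]
        L=np.ptp(t)
        if L<0.08: continue
        hw=[np.ptp(s_[(t>t.min()+L*q)&(t<t.min()+L*(q+.12))]) for q in (0.05,.2,.4,.6,.83)]
        zs=np.median(P[v,u,2])
        print("L",L.round(4),"ends",(W.mean(0)+a*t.min()).round(4),(W.mean(0)+a*t.max()).round(4),"ang",np.degrees(np.arctan2(a[1],a[0])).round(2),"w",np.round(hw,3),"z",zs.round(4),"rect",np.round(rc[0],4),np.round(rc[1],4),s[i,:4])
        k=(s_*0); 
        for q in np.arange(0,1,.1):
            mm=(t>=t.min()+L*q)&(t<t.min()+L*(q+.1)); print("   ",q.round(1),(W[mm].mean(0)).round(4),"w",np.ptp(s_[mm]).round(4),"z",np.percentile(P[v[mm],u[mm],2],[10,50,90]).round(4))
E
python3 - <<'E'
from fit import *
z=np.load("wm.npz"); utensils(z["im"],z["d"],z["K"],z["T"])
print("top"); im,d,K,T=top(); utensils(im,d,K,T)
z=np.load("wt.npz"); P=cloud(z["d"],z["K"],z["T"]); im=z["im"]
m=(P[...,2]>0.013)&(P[...,2]<.035)&(np.linalg.norm(P[...,:2]-[0.575,-.095],axis=-1)<.16)
n,l,s,c=cv2.connectedComponentsWithStats(m.astype(np.uint8))
print(sorted(s[:,4])[-6:])
W=P[m]; rc=cv2.minAreaRect(W[:,:2].astype(np.float32)); print(rc, cv2.boxPoints(rc))
print("z counter",np.median(P[100:130,380:420,2]))
o=im.copy(); o[m]=(255,0,0); cv2.imwrite("pics/seg.png",cv2.resize(o[40:360,60:460,::-1],(800,640))[:600])
E
```

```text
L 0.1363 ends [ 0.5304 -0.4224] [ 0.3945 -0.431 ] ang -176.36 w [0.028 0.028 0.008 0.011 0.015] z 0.0064 rect [ 0.4625 -0.4272] [0.1363 0.0281] [231  59 112 115]
    0.0 [ 0.5227 -0.4228] w 0.0248 z [0.0018 0.0065 0.0088]
    0.1 [ 0.5099 -0.4236] w 0.0281 z [0.002 0.004 0.007]
    0.2 [ 0.497  -0.4246] w 0.0275 z [0.0027 0.0052 0.0077]
    0.3 [ 0.4838 -0.4255] w 0.0145 z [0.0081 0.0109 0.0127]
    0.4 [ 0.4692 -0.4264] w 0.0077 z [0.0124 0.0136 0.0146]
    0.5 [ 0.4557 -0.4273] w 0.0091 z [0.0115 0.0128 0.0138]
    0.6 [ 0.442  -0.4281] w 0.0111 z [0.0098 0.0113 0.0124]
    0.7 [ 0.4283 -0.4288] w 0.0125 z [0.0071 0.0087 0.0101]
    0.8 [ 0.4148 -0.4295] w 0.0147 z [0.0044 0.0061 0.0077]
    0.9 [ 0.4014 -0.4306] w 0.0154 z [0.0027 0.0038 0.0052]
L 0.1939 ends [ 0.4353 -0.2799] [ 0.2632 -0.3693] ang -152.54 w [0.024 0.026 0.008 0.013 0.018] z 0.0044 rect [ 0.3492 -0.3245] [0.1938 0.026 ] [199 232 175  69]
    0.0 [ 0.4259 -0.2847] w 0.0228 z [0.0003 0.0016 0.0059]
    0.1 [ 0.4099 -0.2942] w 0.024 z [0.0004 0.002  0.0036]
    0.2 [ 0.3934 -0.3028] w 0.0261 z [0.0016 0.0033 0.0051]

[... 796 characters left out ...]
604 z [0.4469 0.5236 0.53  ]
    0.4 [ 0.5102 -0.4504] w 0.1688 z [0.4225 0.5225 0.5299]
    0.5 [ 0.4931 -0.4624] w 0.1704 z [0.4201 0.5223 0.5298]
    0.6 [ 0.4785 -0.4778] w 0.1701 z [0.4097 0.5226 0.5296]
    0.7 [ 0.4636 -0.4927] w 0.1781 z [0.3786 0.5226 0.5296]
    0.8 [ 0.4452 -0.5044] w 0.199 z [0.4938 0.5242 0.532 ]
    0.9 [ 0.4234 -0.5093] w 0.2018 z [0.5181 0.5274 0.5331]
[np.int32(407), np.int32(2110), np.int32(8377), np.int32(224306)]
((0.5742223262786865, -0.0867597907781601), (0.11997911334037781, 0.2492920458316803), 39.30768966674805) [[ 0.44884375 -0.02831675]
 [ 0.60676646 -0.22120777]
 [ 0.69960093 -0.14520283]
 [ 0.5416782   0.04768819]]
z counter -0.001868450387835674
```

View pics/seg.png

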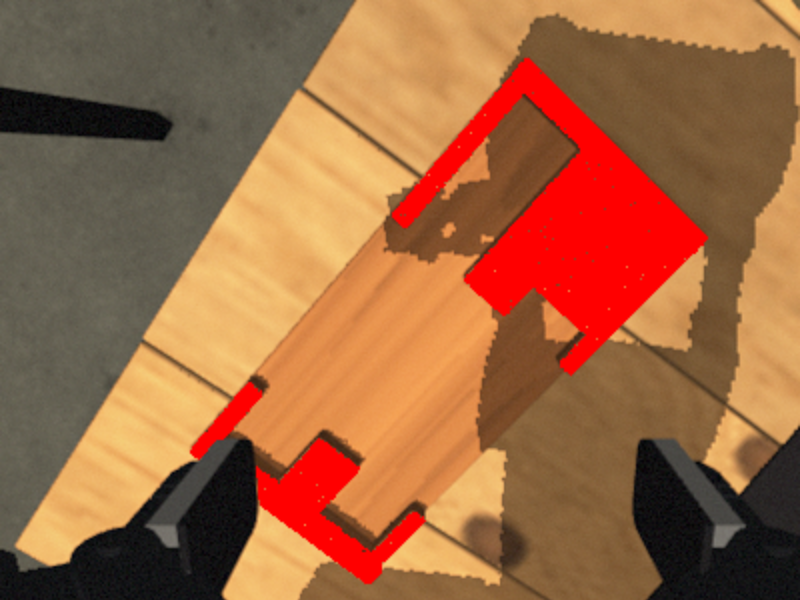

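The segmentation (red) matches the tray walls. The board and the short stubs are at the lower left, the block is at the upper right, and the long compartment is on the upper-left side. I'll refine with the cloud, cross-check against the first top image, and pick the fork.

```bash
cat > ref.py <<'E'
from h import *
def axis(W):
    _,V=np.linalg.eigh(np.cov(W.T)); a=V[:,1]; a=a*np.sign(a[0]); c=W.mean(0); t=(W-c)@a; s=(W-c)@V[:,0]
    # mid-edge line through bins
    b=np.linspace(t.min(),t.max(),15); ts,ms=[],[]
    for i in range(1,13):
        k=(t>=b[i])&(t<b[i+1]); ts.append((b[i]+b[i+1])/2); ms.append((s[k].min()+s[k].max())/2)
    p=np.polyfit(ts,ms,1); d=a+p[0]*V[:,0]; d/=np.linalg.norm(d); mid=c+a*(t.min()+t.max())/2+V[:,0]*np.polyval(p,(t.min()+t.max())/2)
    return mid,np.degrees(np.arctan2(d[1],d[0])),np.ptp(t),np.std(np.polyval(p,ts)-ms)
def utens(im,d,K,T,show=True):
    g=im.astype(int); P=cloud(d,K,T); out=[]
    m=((g.min(2)>75)&(g.max(2)-g.min(2)<40)&(P[...,2]<.04)).astype(np.uint8)
    m=cv2.morphologyEx(m,cv2.MORPH_CLOSE,np.ones((3,3)))
    n,l,s,c=cv2.connectedComponentsWithStats(m)
    for i in range(1,n):
        W=P[l==i][:,:2]
        if len(W)<60 or (W.mean(0)<(.25,-.5)).any() or (W.mean(0)>(.6,-.2)).any(): continue
        if np.ptp(W,axis=0).max()<.1: continue
        out.append(axis(W)); print(out[-1])
    return out
if __name__=="__main__":
    for f in ("wm","top0"):
        z=np.load(f+".npz"); 
        if f=="wm": T=z["T"]
        else: T=np.eye(4);T[:3,:3]=z["R"].T;T[:3,3]=-z["R"].T@z["t"]
        print(f);utens(z["im"],z["d"],z["K"],T)
    P=cloud(z["d"],z["K"],T)
    m=(P[...,2]>0.010)&(P[...,2]<.035)&(np.linalg.norm(P[...,:2]-[0.575,-.09],axis=-1)<.15)
    print("tray top",cv2.minAreaRect(P[m][:,:2].astype(np.float32)), "mat/counter z",np.median(P[260:270,315:325,2]),np.median(P[290:300,200:210,2]))
    z=np.load("wm.npz");P=cloud(z["d"],z["K"],z["T"]);print("wm mat z",np.median(P[150:200,240:280,2]))
    z=np.load("wt.npz");P=cloud(z["d"],z["K"],z["T"]);k=(P[...,2]>.0215)&(P[...,2]<.03)&(np.linalg.norm(P[...,:2]-[0.575,-.09],axis=-1)<.15);print("tall pts",k.sum(),P[k].mean(0))
    print("tip",r.tip_extent)
E
python3 ref.py
```

```text
wm
(array([ 0.46249899, -0.42669416]), np.float64(3.644511094000975), np.float64(0.13966207180437956), np.float64(0.0001610736392744486))
(array([ 0.34989673, -0.32811355]), np.float64(19.412870754539295), np.float64(0.19802492045185383), np.float64(0.016550635299821904))
top0Traceback (most recent call last):
  File "ref.py", line 26, in <module>
    print(f);utens(z["im"],z["d"],z["K"],T)
             ~~~~~^^^^^^^^^^^^^^^^^^^^^^^^^
  File "ref.py", line 19, in utens
    out.append(axis(W)); print(out[-1])
               ~~~~^^^
  File "ref.py", line 7, in axis
    k=(t>=b[i])&(t<b[i+1]); ts.append((b[i]+b[i+1])/2); ms.append((s[k].min()+s[k].max())/2)
                                                                   ~~~~~~~~^^
    return umr_minimum(a, axis, None, out, keepdims, initial, where)
ValueError: zero-size array to reduction operation minimum which has no identity
```

```bash
python3 - <<'E'
s=open("ref.py").read()
s=s.replace("k=(t>=b[i])&(t<b[i+1]); ts","k=(t>=b[i])&(t<b[i+1])\n        if k.sum()<4: continue\n        ts").replace("(s[k].min()+s[k].max())/2","np.percentile(s[k],[4,96]).mean()")
s=s.replace("        if len(W)<60","        if len(W)<60: continue\n        W=W[np.abs(W-np.median(W,axis=0)).max(1)<.12]\n        if len(W)<60")
s=s.replace("out.append(axis(W));","out.append(axis(W)); W3=P[l==i]; print(np.array([W3[(W3[:,0]>x)&(W3[:,0]<x+.012)].mean(0) if ((W3[:,0]>x)&(W3[:,0]<x+.012)).any() else [0,0,0] for x in np.arange(.25,.45,.0165)]).round(4).tolist());")
open("ref.py","w").write(s)
E
python3 ref.py
```

```text
wm
[[0.0, 0.0, 0.0], [0.0, 0.0, 0.0], [0.0, 0.0, 0.0], [0.0, 0.0, 0.0], [0.0, 0.0, 0.0], [0.0, 0.0, 0.0], [0.0, 0.0, 0.0], [0.0, 0.0, 0.0], [0.3935, -0.4304, 0.0028], [0.4045, -0.4305, 0.0044], [0.4209, -0.4293, 0.0071], [0.4375, -0.4284, 0.0102], [0.454, -0.4273, 0.0123]]
(array([ 0.46250087, -0.42672388]), np.float64(3.592668724606683), np.float64(0.13966207180437956), np.float64(0.00016717205376353322))
[[0.2603, -0.3651, 0.0023], [0.2724, -0.364, 0.0038], [0.2889, -0.3555, 0.0059], [0.3054, -0.3466, 0.0081], [0.322, -0.3377, 0.0103], [0.3385, -0.3287, 0.0119], [0.3548, -0.32, 0.0126], [0.372, -0.3105, 0.0096], [0.3883, -0.3006, 0.0038], [0.4044, -0.294, 0.0021], [0.4208, -0.2849, 0.0025], [0.4334, -0.2828, 0.0032], [0.0, 0.0, 0.0]]
(array([ 0.34758457, -0.32372052]), np.float64(27.691363572427246), np.float64(0.19802492045185383), np.float64(0.00016567987392347453))
top0
[[0.0, 0.0, 0.0], [0.2719, -0.2351, 1.2269], [0.0, 0.0, 0.0], [0.0, 0.0, 0.0], [0.0, 0.0, 0.0], [0.0, 0.0, 0.0], [0.0, 0.0, 0.0], [0.0, 0.0, 0.0], [0.3928, -0.4325, 0.0031], [0.4045, -0.4317, 0.0045], [0.4206, -0
[... 246 characters left out ...]
585, 0.0699], [0.2886, -0.3572, 0.006], [0.3049, -0.3482, 0.0074], [0.3221, -0.3391, 0.0091], [0.3386, -0.3305, 0.0092], [0.3548, -0.3222, 0.008], [0.3718, -0.3123, 0.0083], [0.3881, -0.3009, 0.0043], [0.4046, -0.2961, 0.0032], [0.421, -0.2873, 0.0036], [0.4342, -0.2865, 0.0031], [0.0, 0.0, 0.0]]
(array([ 0.34568104, -0.32198728]), np.float64(25.578634372959684), np.float64(0.19919348269032328), np.float64(0.01490517659394576))
tray top ((0.5755423903465271, -0.08920785784721375), (0.12179617583751678, 0.25022444128990173), 39.596282958984375) mat/counter z 0.0028185448595503537 -0.0011368249071027625
wm mat z 0.0009479637148762932
tall pts 788 [ 0.48981518 -0.00367733  0.02343979]
tip 0.025
```

```bash
cat >> h.py <<'E'
TC=np.array([0.5749,-0.088]); TA=np.radians(-50.55)
TX=np.array([np.cos(TA),np.sin(TA)]); TY=np.array([-np.sin(TA),np.cos(TA)])
def tray(x,y): return TC+x*TX+y*TY
def info(s=""):
    st=r.read_state(); print(s,"t",round(st["time_s"],2),"p",st["eef_pos"].round(4),"F",st["contact_force"].round(1),"M",st["torque"].round(2),"g",round(st["grip_width"],4))
def pick(mid,deg,off,z=0.030):
    y=np.radians(deg); p=np.array(mid)+off*np.array([np.cos(y),np.sin(y)])
    command_gripper(0.04,60); r.reach([*p,0.09],quat(y))
    print(r.move_straight([*p,z],speed=.08,max_force=8)); info("down")
    command_gripper(0.0,60); info("closed")
    r.move_straight([*p,z+.07],speed=.12); info("up")
E
python3 - <<'E'
from h import *
pick((0.3478,-0.3240),27.9,0.005)
im,d,K,T=wrist(); s,_,_,_=top("scene")
cv2.imwrite("pics/g1.png",cv2.resize(np.hstack([im[:,100:480],s[180:390,180:400].repeat(2,0).repeat(2,1)])[...,::-1],(800,411)))
E
```

```text
False
down t 6.76 p [ 0.3524 -0.3219  0.0303] F [0.1 0.  0. ] M [-0.    0.01  0.  ] g 0.0401
closed t 7.09 p [ 0.3525 -0.3219  0.0307] F [-0.6  1.3  6.7] M [0.16 0.08 0.  ] g 0.0177
up t 7.83 p [ 0.3519 -0.3213  0.0994] F [ 0.  1. -0.] M [ 0.02  0.01 -0.01] g -0.0
```

View pics/g1.png

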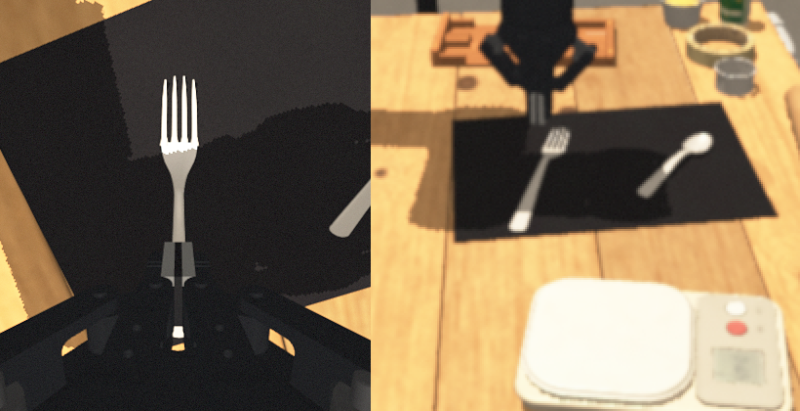

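The grip missed: the fork is still on the mat and the fingers are fully shut. They stalled at 17.7 mm with an upward force, so the tips probably hit the mat as they swung forward. I'll measure the actual tip length by touching a free spot on the mat.

```bash
python3 - <<'E'
from h import *
p=[0.40,-0.365]; q=quat(np.radians(27.9))
r.reach([*p,0.05],q)
for g in (0.0,0.012,0.03):
    command_gripper(g); r.move_straight([*p,0.040],speed=.1)
    print(g,r.move_straight([*p,0.022],speed=.03,max_force=2.5)); info("touch")
    r.move_straight([*p,0.05],speed=.15)
E
```

```text
0.0 True
touch t 9.28 p [ 0.4001 -0.3651  0.0281] F [-1.7  1.3  7.6] M [ 0.24  0.22 -0.04] g 0.0002
0.012 True
touch t 10.55 p [ 0.4001 -0.3651  0.0283] F [-1.3 -0.3  6.5] M [0.1  0.21 0.04] g 0.0119
0.03 True
touch t 11.88 p [ 0.4001 -0.3651  0.0276] F [-0.2  0.7  8.2] M [ 0.17  0.17 -0.02] g 0.0302
```

Tip length is about 25 mm at all of these openings, so the tips weren't on the mat. The fork must have blocked the jaws at 17.7 mm. I'll retry slightly lower and look at the jaws while they're closed.

```bash
python3 - <<'E'
from h import *
y=np.radians(27.9); p=np.array((0.3478,-0.3240))+.005*np.array([np.cos(y),np.sin(y)])
command_gripper(0.04,60); r.reach([*p,0.06],quat(y)); a,_,_,_=wrist()
print(r.move_straight([*p,.0285],speed=.08,max_force=6)); info("down")
command_gripper(0.0,40); info("closed"); r.hold(.3); info("held")
b,_,_,_=wrist()
cv2.imwrite("pics/g2.png",np.hstack([a[:,90:480],b[:,90:480]])[...,::-1])
E
```

```text
True
down t 13.32 p [ 0.3522 -0.3216  0.0265] F [-0.7  1.   4.2] M [-0.05  0.06 -0.  ] g 0.0402
closed t 13.64 p [ 0.3532 -0.3229  0.0282] F [-0.9  0.4 19.6] M [ 0.21  0.18 -0.01] g 0.0212
held t 13.94 p [ 0.3532 -0.3229  0.0282] F [ 0.1  1.3 19.1] M [ 0.17  0.09 -0.02] g 0.0212
```

View pics/g2.png

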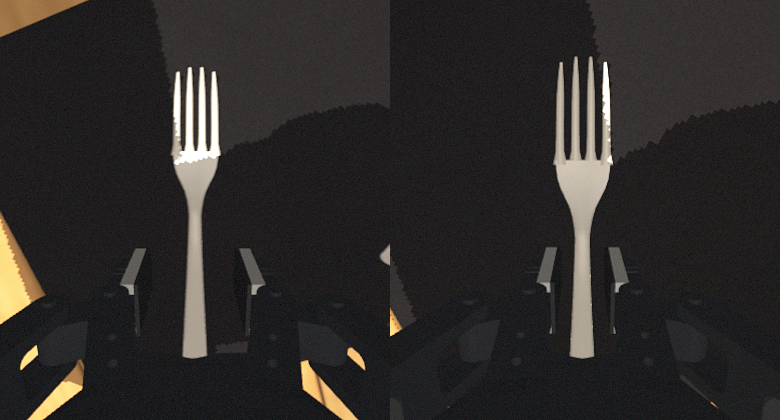

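The jaws don't touch the fork at all: there's a gap on both sides at 21 mm, and the tips are jammed on the rubber mat. The fork is centred between them. I'll grip 4 mm higher.

```bash
python3 - <<'E'
from h import *
y=np.radians(27.9); p=np.array((0.3478,-0.3240))+.005*np.array([np.cos(y),np.sin(y)])
r.move_straight([*p,.0335],speed=.1); info("raised")
command_gripper(0.0,60); info("closed"); r.hold(.2); info("held")
g=r.read_state()["grip_width"]
if g>.005:
    r.move_straight([*p,.10],speed=.12); info("up")
    b,_,_,_=wrist(); s,_,_,_=top("scene")
    cv2.imwrite("pics/g3.png",np.hstack([b[:,90:480],s[90:300,180:375].repeat(2,0).repeat(2,1)])[...,::-1])
E
```

```text
raised t 14.24 p [ 0.3525 -0.3219  0.0334] F [-0.5 -0.1 -0.4] M [ 0.   -0.05 -0.05] g 0.0208
closed t 14.46 p [ 0.352  -0.3214  0.033 ] F [ 0.4 -0.6 -0.6] M [-0.01  0.03 -0.02] g 0.0196
held t 14.66 p [ 0.3521 -0.3215  0.0333] F [ 0.7 -0.6 -0.6] M [0.02 0.02 0.02] g 0.0195
up t 15.37 p [ 0.352  -0.3214  0.0996] F [ 0.   0.  -0.7] M [ 0.01  0.03 -0.01] g 0.0199
```

View pics/g3.png

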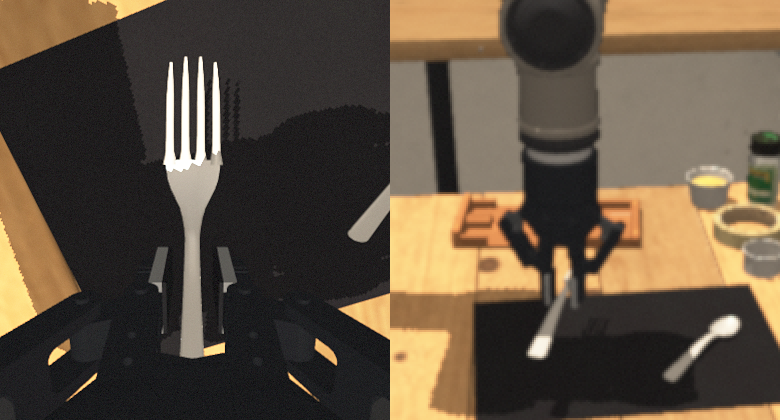

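The fork is lifted and looks level. I'll measure its pose in the tool frame, then carry it over the tray.

```bash
cat >> h.py <<'E'
def held():
    im,d=optics.get_image("wrist"); m=optics.camera_model("wrist")
    P=cloud(d,m["K"],m["tool_from_camera"]); g=im.astype(int)
    k=(g.min(2)>60)&(g.max(2)-g.min(2)<40)&(P[...,2]>0)&(P[...,2]<.05)&(np.abs(P[...,1])<.025)&(P[...,0]>-.1)&(P[...,0]<.13)
    Q=P[k]; print("tip x",np.percentile(Q[:,0],99.5).round(4))
    for x in np.arange(.01,.11,.01):
        q=Q[(Q[:,0]>x)&(Q[:,0]<x+.01)]
        if len(q)>5: print(round(x+.005,3),"ymid",(np.percentile(q[:,1],[3,97]).mean()).round(4),"w",np.ptp(np.percentile(q[:,1],[3,97])).round(4),"z",np.median(q[:,2]).round(4))
    return im
E
python3 - <<'E'
from h import *
p=tray(-10e-3+.02,.032)   # 20 mm ahead of the final place
r.reach([*p,.12],quat(TA)); info("over"); held()
E
```

```text
over t 17.23 p [ 0.6057 -0.0759  0.1197] F [-0.3  0.3 -0.6] M [ 0.02 -0.01 -0.01] g 0.0196
tip x 0.0901
0.015 ymid 0.0004 w 0.0317 z 0.015
0.025 ymid 0.0003 w 0.0081 z 0.0194
0.035 ymid 0.0006 w 0.0161 z 0.023
0.045 ymid 0.0007 w 0.0215 z 0.0251
0.055 ymid 0.0006 w 0.0236 z 0.0256
0.065 ymid 0.0007 w 0.0224 z 0.0254
0.075 ymid 0.0006 w 0.0215 z 0.0247
0.085 ymid 0.0008 w 0.02 z 0.0231
0.095 ymid 0.0009 w 0.0068 z 0.022
```

```bash
cat >> h.py <<'E'
def place(x0,y,name,zmin=.0305):
    p=tray(x0,y)
    r.move_straight([*p,.055],speed=.15)
    print("floor",r.move_straight([*p,zmin],speed=.04,max_force=3)); info("floor")
    z=r.read_state()["eef_pos"][2]+.0005
    e=tray(x0-.045,y); b=r.read_state()
    print("stop",r.move_straight([*e,z],speed=.04,max_force=5)); info("stop")
    q=r.read_state()["eef_pos"][:2]-TC; print("tray xy",q@TX,q@TY,"slid",(b["eef_pos"][:2]-r.read_state()["eef_pos"][:2])@TX)
E
python3 - <<'E'
from h import *
place(.010,.032,"fork")
im,_,_,_=wrist(); s,_,_,_=top()
cv2.imwrite("pics/p1.png",np.hstack([im[:,80:500],s[130:270,140:280].repeat(3,0).repeat(3,1)])[...,::-1])
E
```

```text
floor True
floor t 18.43 p [ 0.6056 -0.0753  0.0314] F [-0.6 -0.2  4.8] M [ 0.02  0.12 -0.  ] g 0.0195
stop True
stop t 19.06 p [ 0.5927 -0.0593  0.0314] F [1.1 0.4 2.7] M [ 0.04 -0.05  0.07] g 0.0198
tray xy -0.010839103771766332 0.03196549299074384 slid 0.020501012673477072
```

View pics/p1.png

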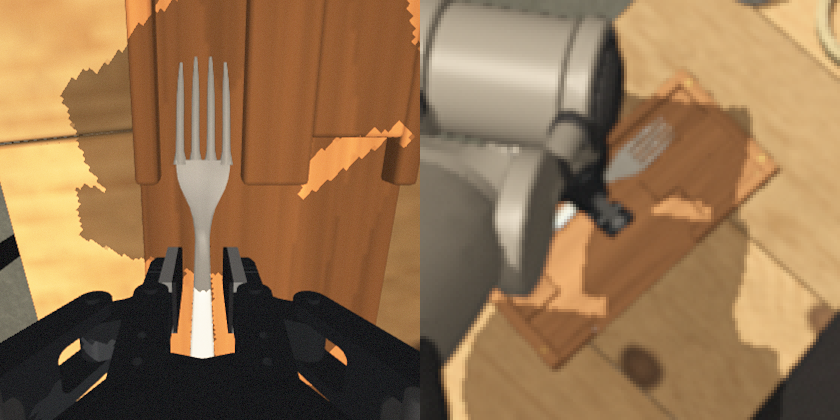

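The fork sits centred in the long compartment (tines at cols 176-232, channel 160-243). It slid 20.5 mm and I expected 21. I'll push once more to confirm contact, then release, retreat and look.

```bash
python3 - <<'E'
from h import *
z=r.read_state()["eef_pos"][2]
print(r.move_straight([*tray(-.03,.032),z],speed=.03,max_force=6)); info("push")
q=r.read_state()["eef_pos"][:2]-TC; print("tray xy",q@TX,q@TY)
command_gripper(.035); info("open"); p=r.read_state()["eef_pos"]
r.move_straight([p[0],p[1],.10],speed=.2)
p=tray(-.06,0)-.01*TX; r.reach([*p,.2],quat(TA+np.pi)); 
im,d,K,T=wrist(); np.savez("after1.npz",im=im,d=d,K=K,T=T); cv2.imwrite("pics/a1.png",im[...,::-1]); info()
E
```

```text
True
push t 19.43 p [ 0.5926 -0.0592  0.0314] F [ 0.3 -0.3  2.5] M [-0.08 -0.07  0.08] g 0.0199
tray xy -0.010964972633682157 0.031979372059123524
open t 19.73 p [ 0.5923 -0.0591  0.031 ] F [-0.9 -0.4 -0.3] M [-0.01  0.03  0.02] g 0.035
 t 22.9 p [ 0.5304 -0.034   0.1998] F [-0.5 -0.7 -0.3] M [-0.   -0.08  0.07] g 0.035
```

View pics/a1.png

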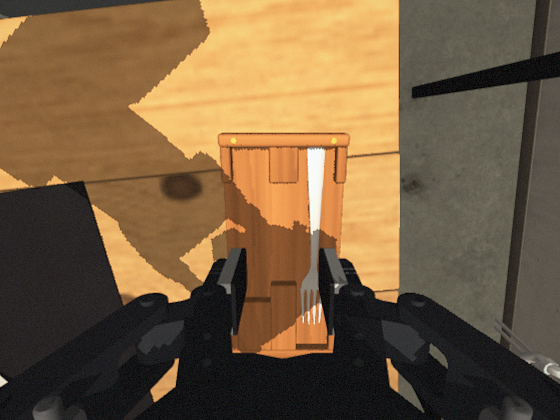

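The fork lies flat, with its handle end (row ~149) right at the board's inner edge (row ~147). Now the spoon.

```bash
python3 - <<'E'
from h import *
z=np.load("after1.npz"); im=z["im"].astype(int)
k=(im.min(2)>140)&(im.max(2)-im.min(2)<40); v,u=np.where(k[140:290,295:335]); W=onplane(np.c_[u+295,v+140],.008,z["K"],z["T"])[:,:2]-TC
b=onplane((283,147),.026,z["K"],z["T"])[0][:2]-TC; print("handle end x",(W@TX).min(),"y",(W@TY).mean(),"board edge x",b@TX)
pick((0.4625,-0.427),3.5,0.0,z=.0335)
if r.read_state()["grip_width"]>.005: held()
E
```

```text
handle end x -0.11170490496745981 y 0.0318535409434147 board edge x -0.11422967397122626
False
down t 25.52 p [ 0.4627 -0.4273  0.0338] F [ 0.  -1.2 -0.4] M [-0.02 -0.01 -0.02] g 0.0399
closed t 25.98 p [ 0.465  -0.4298  0.0403] F [-3.3  3.3 32.7] M [ 0.71  0.39 -0.01] g -0.0
up t 26.72 p [ 0.4621 -0.4266  0.1027] F [ 0.3 -0.6 -1.3] M [0.04 0.02 0.05] g -0.0
```

The jaws rode over the spoon and shut on top of it. I need to re-measure the spoon and then grip lower, starting from a smaller opening.

```bash
python3 - <<'E'
from ref import *
y=np.radians(3.5); c=np.array([.4625,-.427])
r.reach([*(c-.0*np.array([np.cos(y),np.sin(y)])),.2],quat(y))
im,d,K,T=wrist(); cv2.imwrite("pics/s2.png",im[...,::-1]); utens(im,d,K,T); info()
P=cloud(d,K,T); print("mat z", np.median(P[150:180,330:360],axis=(0,1)))
E
```

```text
[[0.0, 0.0, 0.0], [0.0, 0.0, 0.0], [0.0, 0.0, 0.0], [0.0, 0.0, 0.0], [0.0, 0.0, 0.0], [0.0, 0.0, 0.0], [0.0, 0.0, 0.0], [0.0, 0.0, 0.0], [0.0, 0.0, 0.0], [0.405, -0.4304, 0.0043], [0.4209, -0.4298, 0.0068], [0.4374, -0.4287, 0.0094], [0.454, -0.4279, 0.0117]]
(array([ 0.46507508, -0.42711821]), np.float64(3.394924634139477), np.float64(0.13232749923411963), np.float64(0.00017377696800157752))
 t 27.24 p [ 0.4621 -0.4265  0.1987] F [ 0.4  0.4 -0.3] M [0.01 0.01 0.05] g 0.0002
mat z [ 0.49076559 -0.4872001   0.00104329]
```

View pics/s2.png

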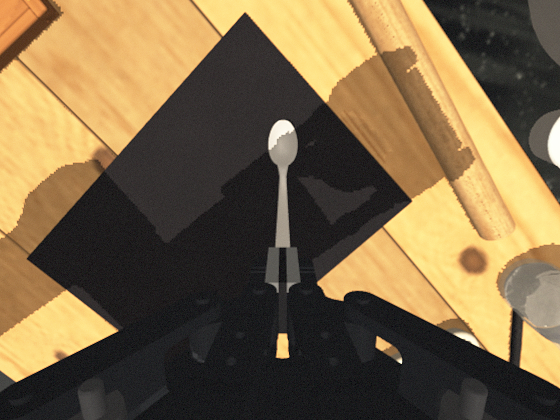

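The spoon hasn't moved: bowl at (283,140), handle end under the fingers, angle 3.4°. Retrying lower, from a 22 mm opening.

```bash
python3 - <<'E'
from h import *
y=np.radians(3.5); u=np.array([np.cos(y),np.sin(y)]); p=np.array([.4621,-.4272])+.004*u
command_gripper(.024,60); r.move_straight([*p,.06],quat(y),speed=.25)
print(r.move_straight([*p,.0306],speed=.06,max_force=5)); info("down")
command_gripper(0,60); info("closed")
if r.read_state()["grip_width"]>.003:
    r.hold(.2); r.move_straight([*p,.045],speed=.06); info("15mm up")
    r.move_straight([*p,.11],speed=.12); info("up"); held()
E
```

```text
False
down t 28.95 p [ 0.466  -0.4269  0.0304] F [-0.4 -0.2 -0.3] M [0.01 0.02 0.02] g 0.024
closed t 29.25 p [ 0.4663 -0.4274  0.0325] F [-3.1  1.7  8.6] M [ 0.35  0.43 -0.01] g 0.0172
15mm up t 29.84 p [ 0.4663 -0.4272  0.0455] F [-0.8  0.2 -0.5] M [ 0.    0.04 -0.04] g 0.0168
up t 30.53 p [ 0.4658 -0.4266  0.1093] F [ 0.1  1.3 -1. ] M [ 0.05 -0.01 -0.01] g 0.0171
tip x 0.0618
0.015 ymid 0.0001 w 0.029 z 0.0183
0.025 ymid 0.0011 w 0.0184 z 0.025
0.035 ymid 0.0008 w 0.0228 z 0.0294
0.045 ymid 0.0008 w 0.0225 z 0.0296
0.055 ymid 0.0007 w 0.0185 z 0.0268
0.065 ymid 0.0011 w 0.0099 z 0.0241
```

Spoon held (grip 17 mm stable, bowl tip ~66 mm ahead). Placing it.

```bash
python3 - <<'E'
from h import *
r.reach([*tray(-.024,-.032),.12],quat(TA)); info("over")
place(-.024,-.032,"spoon")
z=r.read_state()["eef_pos"][2]
im,_,_,_=wrist(); s,_,_,_=top("scene")
cv2.imwrite("pics/p2.png",np.hstack([im[:,80:480],cv2.resize(s[160:260,190:285],(400,420))])[...,::-1])
E
```

```text
over t 31.93 p [ 0.535  -0.0904  0.1198] F [-0.  -1.1 -0.6] M [ 0.01 -0.01 -0.01] g 0.0169
floor True
floor t 33.01 p [ 0.535  -0.0897  0.0357] F [0.1 0.2 4.5] M [ 0.05 -0.06 -0.11] g 0.0165
stop True
stop t 33.59 p [ 0.5243 -0.0766  0.0358] F [ 2.  -2.1  0.6] M [-0.14 -0.26 -0.12] g 0.0172
tray xy -0.04090418646977775 -0.03184473489902408 slid 0.0169104404257359
```

View pics/p2.png

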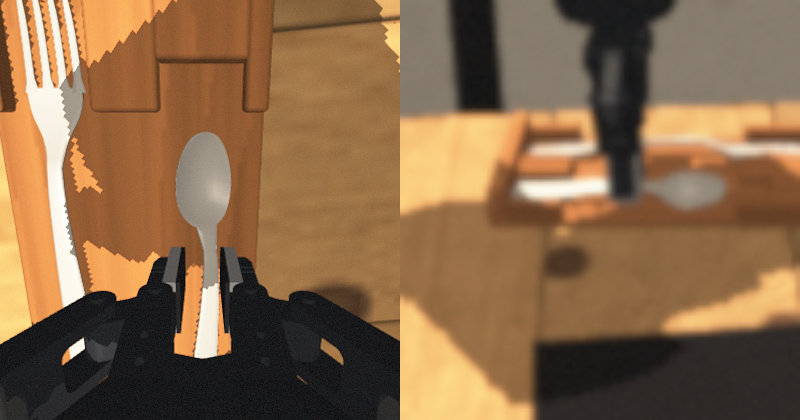

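The spoon slid 16.9 mm as predicted and stopped with an axial force. It's centred between the walls and the fork hasn't moved. Release, retreat and check.

```bash
python3 - <<'E'
from h import *
command_gripper(.03); info("open"); p=r.read_state()["eef_pos"]
r.move_straight([p[0],p[1],.10],speed=.12)
r.reach([*tray(-.07,0),.2],quat(TA+np.pi)); r.hold(.2)
im,d,K,T=wrist(); np.savez("after2.npz",im=im,d=d,K=K,T=T); info()
cv2.imwrite("pics/a2.png",cv2.resize(im[100:370,180:380],(592,600-0),interpolation=cv2.INTER_CUBIC)[...,::-1])
P=cloud(d,K,T); Q=np.concatenate([(P[...,:2]-TC)@np.c_[TX,TY],P[...,2:]],-1); g=im.astype(int)
ut=(g.max(2)-g.min(2)<45)&(g.min(2)>90)
for n,y in (("fork",.032),("spoon",-.032)):
    k=ut&(np.abs(Q[...,1]-y)<.018)&(Q[...,0]>-.118)&(Q[...,0]<.12)&(Q[...,2]<.03)&(Q[...,2]>-.002); q=Q[k]
    print(n,"x",np.percentile(q[:,0],[.2,99.8]).round(4))
    for x in np.arange(-.115,.09,.02):
        s=q[(q[:,0]>=x)&(q[:,0]<x+.02)]
        if len(s)>8: print("  ",round(x+.01,3),np.percentile(s[:,1],[3,97]).round(4),"z",np.median(s[:,2]).round(4))
k=(Q[...,2]>.0215)&(Q[...,2]<.03)&(np.abs(Q[...,1])<.055)&(Q[...,0]<-.1)&(Q[...,0]>-.13); print("board x",np.percentile(Q[k][:,0],[2,98]))
E
```

```text
open t 33.98 p [ 0.5242 -0.0772  0.0354] F [-0.5  0.9  0.4] M [-0.01 -0.04  0.  ] g 0.03
 t 37.49 p [ 0.5304 -0.034   0.2   ] F [ 0.5  0.3 -0.5] M [-0.01  0.01  0.04] g 0.0299
fork x [-0.1124  0.0793]
   -0.105 [0.024  0.0392] z 0.0069
   -0.085 [0.0248 0.0387] z 0.0091
   -0.065 [0.0257 0.0374] z 0.0115
   -0.045 [0.0272 0.0364] z 0.0139
   -0.025 [0.0277 0.0358] z 0.0158
   -0.005 [0.0289 0.034 ] z 0.0164
   0.015 [0.0251 0.0314] z 0.0112
   0.035 [0.0202 0.0322] z 0.007
   0.055 [0.0204 0.0362] z 0.0063
   0.075 [0.0216 0.0352] z 0.0081
spoon x [-0.1124  0.0219]
   -0.105 [-0.0383 -0.0246] z 0.0073
   -0.085 [-0.0372 -0.0256] z 0.0106
   -0.065 [-0.0357 -0.0259] z 0.014
   -0.045 [-0.0342 -0.0271] z 0.0163
   -0.025 [-0.0354 -0.0243] z 0.0147
   -0.005 [-0.0386 -0.0172] z 0.0076
   0.015 [-0.0324 -0.0184] z 0.0087
board x [-0.12532864 -0.11471391]
```

View pics/a2.png

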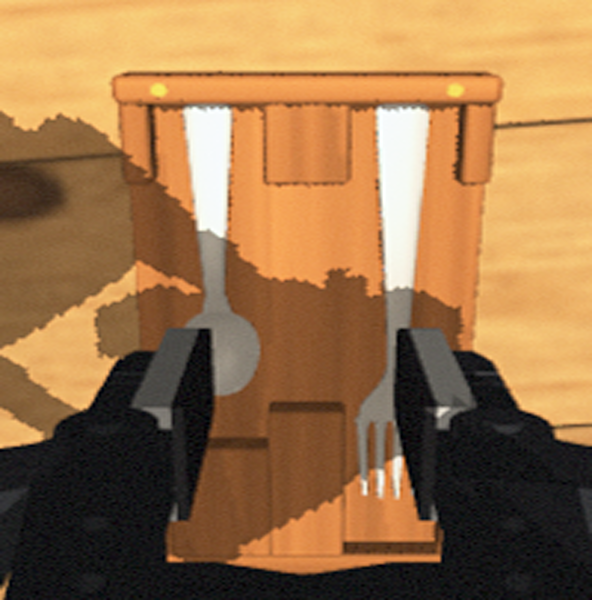

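Both lie flat, with their handle ends at the board (x ≈ -112.4 mm, nominal face -113). The gripper is clear, so I'm handing in.

```bash
python3 -c "
from h import *
r.finish_job(); info()"
```

```text
the job is handed in; nothing more can be done
the job is handed in; nothing more can be done
```

The fork is in the long compartment and the teaspoon in the short one. Both lie flat with the handle towards the tall board. I slid each one back until the force sensor stopped the arm, then let go. I handed the job in after 37.5 s on the robot's clock, with the gripper clear.

**Last checks:** The final wrist picture puts both handle ends at about x = -112.4 mm of the tray, against the board's nominal face at -113 mm. That difference is within the roughly 2 mm calibration error. Each utensil slid within 1 mm of the predicted distance. A second push on the fork moved it by only 0.1 mm. I did not repeat the push on the spoon, and its stop force was small, about 3 N.

**What went wrong first:**
- **Fork:** two attempts failed because the fingertips jammed on the mat, pressing with up to about 20 N. The third grip, a few millimetres higher, held.
- **Spoon:** on the first attempt the fingers closed on top of it, with about 33 N. The next wrist picture showed it had not moved noticeably, and the second, lower grip held.

**Disagreements and gaps:**
- While holding each utensil, the gripper reported 17–20 mm, although the necks look 8–10 mm wide. I did not find out why.
- I never commanded a move near the tape roll, egg cup or ring cutter, but I did not re-measure them at the end.

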